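# Switch the driver station off and set the bit block on its sloping rest

## Task

The driver station is about to have its bit changed: first put its three-position toggle switch to the upright centre (off) position. Then set the wooden bit block on the station's sloping plate, bits up and lengthwise along the ledge, so that it lies flat on the slope against the ledge with neither end overhanging the plate; put it down, do not drop it. Let go, leave the switch in the centre, and leave the other things on the table where they are.

Things in the scene. Friction and masses are not known exactly. Their poses are not given: they have to be found in the camera images.
- station: Fixed driver station: dark steel base 100 x 215 x 8 mm (x -50 to 50, y -70 to 145 in its frame) carrying a sloping steel plate (rest) and, at its +y side, a grey switch box 62 x 56 mm centred at y = 108 mm, top 50 mm above the table. Origin on the table under the sloping plate; z up; its front (low edge of the slope) faces its -x.
- rest: Slippery steel plate sloping at 20 degrees, 130 mm wide, rising 76 mm along +x from the ledge at its low edge. Origin on the plate's face in the corner with the ledge, mid-width, 46 mm above the table; x up the slope, y along the ledge, z square out of the plate. Ledge 130 mm long, 8 mm thick, 7 mm proud: hold the block higher than that. Let go on the plate, the block slides down to the ledge.
- selector (a joint): Toggle switch, a steel bat lever on the switch box. 0 = upright centre (off); +0.42 rad leans fully to the station's +y, -0.42 to its -y. It always starts leaning to +y. Sprung detents hold it at these three places: within about 0.2 rad it snaps to the centre, beyond that to the side; about 3 N at the tip moves it.
- selector_pivot (a point): Point the lever turns about, on the switch box's top face, 50 mm above the table. The turning axis is the station's x. Upright, the lever's round end stands 46 mm above this point.
- selector_tip (a point): Point in the lever's round end, 43 mm from the pivot; the lever is about 10 mm thick there, thinner below.
- bit_block: Loose wooden block, bits standing in its top, 0.11 to 0.18 kg. Wood 36 mm (x) by 100 mm (y) by 26 mm high; bits rise to 56 mm inside its outline. Origin at the centre of the underside, z toward the bits. Grip the wood across the 36 mm. Rightly set, its origin is at x = 18 mm, y within 15 mm of 0, z = 0 in the rest's frame; either end may be left.
- wheel: Bystander: black caster wheel lying flat, 68 mm across, 17 mm high; origin at the centre of its underside.
- pvc_tee: Bystander: white PVC pipe tee, 68 x 59 x 42 mm; origin at the centre of its underside.
- tape_roll: Bystander: roll of masking tape lying flat, 97 mm across, 22 mm high; origin at the centre of its underside.
- pliers: Bystander: combination pliers lying flat, 55 x 166 x 13 mm; origin at the centre of the underside.
- hex_key: Bystander: hex key, 33 x 88 x 7 mm, lying flat; origin at the centre of the underside.

How it is judged:
On the way, in this order (a step that is already met when the one before it is completed fails the run):
1. the switch is in its centre (off) position while the block is still off the station (value of joint selector between -0.1 and 0.1 rad and contact force between bit_block and rest below 0.05 N), for 0.3 s.
2. the block lies flat on the sloping plate, against the ledge (x of bit_block in the frame of rest between 0.0155 and 0.0205 m and z of bit_block in the frame of rest between -0.003 and 0.003 m and contact force between bit_block and rest above 0.2 N), for 0.2 s.
At the end, for the whole second after the job is handed in: Switch at rest within 0.1 rad of upright. Bit block at rest on the sloping plate, bits up, flat (4 degrees, 3 mm), long side along the ledge (4 degrees) and at most 2.5 mm from it, its middle within 17 mm of the middle of the ledge (all of step 2 and value of joint selector between -0.1 and 0.1 rad and y of bit_block in the frame of rest between -0.017 and 0.017 m and angle between the y axis of bit_block and the y axis of rest, either way round below 0.07 rad and angle between the z axis of bit_block and the z axis of rest, either way round below 0.07 rad and angle between bit_block's own z axis and vertical below 0.6 rad and linear speed of bit_block below 0.02 m/s); the robot touches nothing.
It fails at once if the block is dropped or thrown (contact force between the fingers and bit_block below 0.05 N and linear speed of bit_block above 0.5 m/s).
It fails at once if a bystander is pushed more than 30 mm (distance of any of wheel, pvc_tee, tape_roll, pliers, hex_key from where it was at the start of the episode above 0.03 m).
It also fails if it takes over 48 s, if anything falls off the work surface, if the arm or the gripper's body presses on something with over 40 N, if the wrist force passes 120 N, or if a joint passes its speed limit or range.

## Robot

A 6-joint arm with a two-finger parallel gripper is mounted at the origin on a cart in front of the work surface, level with it; the furniture and walls round the work are solid. World frame = base frame: x ahead of the robot, y to its left, z up, the work surface at z = 0. Lengths are in m, angles in rad, forces in N, time in s.
With the tool pointing down it reaches from about 0.3 to 0.775 m from the base axis. Payload 14.6 kg.
Tool frame: the origin (TCP) lies at the very end of the fingers, on their centre line; the grasp point (between the pads) lies 19 mm behind it; y points along the fingers, z is the direction in which the jaws open and shut, and the axes are right-handed (so a half turn about y gives the same grasp; the last joint's range is limited). The gripper opens to 94 mm and grips with 3 to 60 N. Pads are 16 mm wide; open, the fingers measure 119 mm over their backs; the gripper's body (75 mm by 177 mm) begins 78 mm behind the grasp point.
Start: joints at [-1.215, 0.3, 1.521, -0, 1.321, -0.067], TCP at [0.226, -0.502, 0.205] pointing down, gripper open.
Joint ranges: [-3.03, 3.03], [-0.79, 2.21], [0.23, 2.52], [-1.04, 4.18], [0, 3.07], [-2.55, 2.55]. Speed limits (rad/s): [2.22, 2.22, 2.57, 3.14, 3.14, 3.14].

## Interface

Orientations are given as [roll, pitch, yaw] about the fixed x, y, z axes, in that order (R = Rz(yaw) Ry(pitch) Rx(roll)).
In Python, from station import get_obs, camera, job gives the robot as it stands.
- The arm moves only by the tool step_arm, never from a script. Its argument "targets" is a list of rows, each a list of 6 numbers: the shift along the tool's x, y, z in mm, then the turn, a rotation vector about the tool's x, y, z in degrees. In form: [[dx, dy, dz, rx, ry, rz], ...]. A call has 1 to 12 rows; each row shifts and turns the commanded pose from where the row before left it, along the tool's axes as they then stand; what a row does not reach is not made up. A row lasts 1/8 s, in which the tool goes at most 62.5 mm and 10.7 degrees, less where a joint would pass 70% of its speed; a pose out of reach is approached as far as the arm can. A call is refused whole if a number of a shift passes 62.5 or a number of a turn 10.7, either way. A call with a gripper value outside its range is refused whole. "gripper" is the opening, from -1 (shut) to 1 (fully open), set as the call begins (left out, the last holds). The fingers move at their own pace and stop on an object; "squeeze" is the grip in N (left out, the last holds). Time passes only in rows, so rows that do not move let the fingers close. It gives the time, the measured TCP pose, the force and the opening at its end, in the units of the state.
- get_obs(): the state, without advancing time (a new reading comes with each control period).
- camera(name): name is "side" or "top" or "wrist"; returns a dict with "pixels" (400x640x3 uint8, red, green, blue), "intrinsics" (3x3 intrinsics, pixels), "k1" (the pictures are not rectified: a ray, as slopes to the right and down, at radius r is drawn at 1 + k1 r^2 times it, then the intrinsics apply), "R" (3x3) and "t" (3): a world point X has camera coordinates R X + t; the wrist camera has in their place "tool_from_camera" (4x4, takes a point from camera to tool coordinates, whose origin is the TCP and whose axes are the tool frame's). Camera axes: x right, y down, z forward; pixel columns grow to the right and rows downward; lengths in m; the calibration is good to about 2 mm. A picture is of the moment at which its call begins: read the wrist's pose just before it. There is no depth.
- job.hand_in(): hands the job in, once; it reports no verdict.
The state is a dict: "time_s": time; "qpos": joint angles; "joint_vel": joint speeds; "tau": joint torques, N m; "ee_pos": TCP position; "eef_rot": TCP orientation; "force": force on the tool from outside, world axes, zero at the start; "moment": the same for the moment, N m; "grip_width": finger opening in m.
Only numpy, scipy, OpenCV 4.12 (cv2) and the standard library are available. Lean on these libraries where they do the work, as an engineer would, in place of code of your own. Each camera call takes 0.05 s, during which the arm holds its last target.

## Working session

There is one attempt and no reset: what is moved stays moved. The work goes in short steps, Python scripts to look and compute and a tool call to move; the robot and the scene stay as the last step left them, time stands still between calls to the robot, and variables do not carry over. Pictures are saved under pics/ and viewed, and the job is handed in when it is done.

Besides the shell and the picture viewer there is one more tool, called after "Request:" as name([rows], argument=value, ...), one row to a line, values as JSON. step_arm: Moves the arm, as the interface text tells. Its arguments: {"type":"object","properties":{"targets":{"type":"array","items":{"type":"array","items":{"type":"number"}}},"gripper":{"type":"number"},"squeeze":{"type":"number"}},"required":["targets"]}

```bash
ls; mkdir -p pics; python3 - <<'E'
from station import get_obs, camera
import cv2, numpy as np
print(get_obs())
for n in ("side","top","wrist"):
    c=camera(n); cv2.imwrite(f"pics/{n}0.png",c["pixels"][:,:,::-1])
    print(n,{k:np.round(v,4).tolist() for k,v in c.items() if k!="pixels"})
E
```

```text
pics
{'time_s': 0.0, 'qpos': array([-1.21460353e+00,  3.00469867e-01,  1.52159478e+00,  2.57391339e-05,
        1.32065852e+00, -6.66011128e-02]), 'joint_vel': array([-2.07550832e-04, -1.08303266e-03,  8.92506452e-04,  5.08272322e-04,
        3.86945579e-05,  6.69932451e-04]), 'tau': array([-3.07143000e-04, -5.31807518e+01, -3.52734876e+01,  7.08905468e-02,
        2.45118613e-02, -8.67031895e-05]), 'ee_pos': array([ 0.2255835, -0.5013274,  0.2048812]), 'eef_rot': array([-1.57192268e+00,  1.00113535e-04, -2.71880518e+00]), 'force': array([0.09985164, 0.79823814, 0.45899593]), 'moment': array([-0.00755183, -0.02263003,  0.0405927 ]), 'grip_width': 0.09397424340588295}
side {'intrinsics': [[507.1244, 0.0, 319.824], [0.0, 507.1244, 203.0043], [0.0, 0.0, 1.0]], 'k1': -0.0378, 'R': [[0.8549, 0.5184, 0.0192], [0.2755, -0.4224, -0.8635], [-0.4395, 0.7435, -0.504]], 't': [-0.558, 0.0362, 1.5157]}
top {'intrinsics': [[443.0457, 0.0, 315.1475], [0.0, 443.0457, 203.3939], [0.0, 0.0, 1.0]], 'k1': -0.0892, 'R': [[0.006, -1.0, 0.0067], [-0.9857, -0.007, -0.1682], [0.1682, -0.0056, -0.9857]], 't': [0.2125, 0.5271, 1.1604]}
wrist {'intrinsics': [[328.8526, 0.0, 319.21], [0.0, 328.8526, 195.3564], [0.0, 0.0, 1.0]], 'k1': -0.0561, 'tool_from_camera': [[0.0008, 0.972, 0.2349, -0.0681], [0.0006, -0.2349, 0.972, -0.1796], [1.0, -0.0006, -0.0008, 0.0001], [0.0, 0.0, 0.0, 1.0]]}
```

View pics/side0.png

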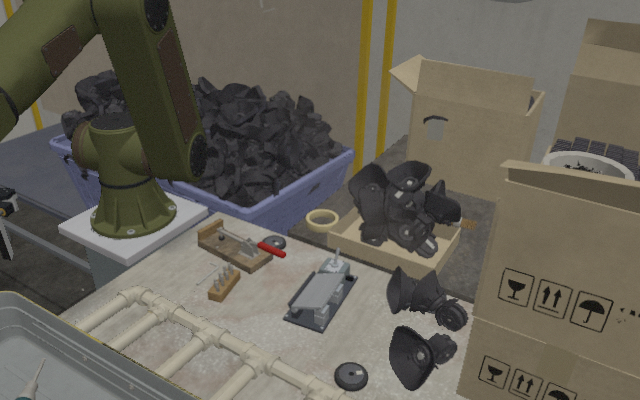

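View pics/top0.png

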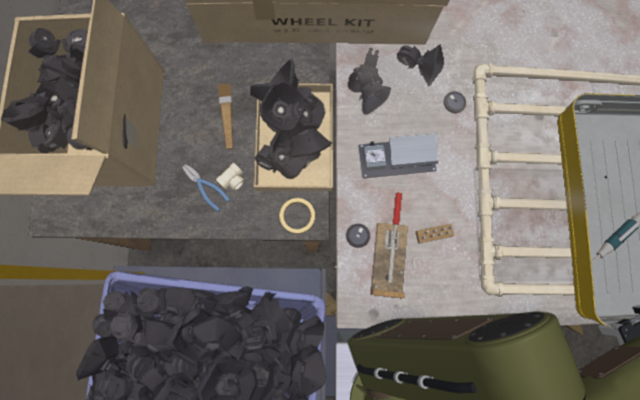

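View pics/wrist0.png

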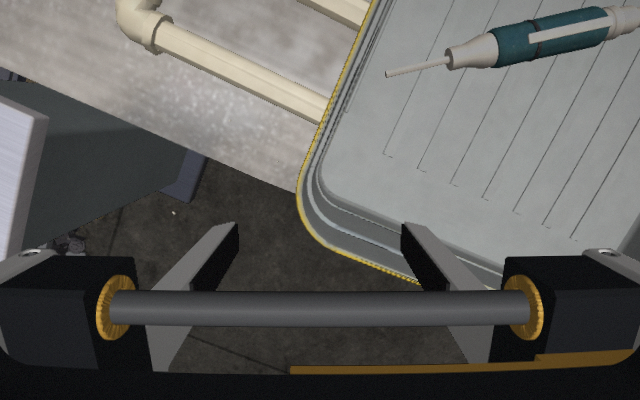

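The top view shows the station near (400,155) with its switch box at about (376,155), the block near (435,233), and a wooden clamp jig with a red handle next to the block at (390,255). The side view shows the lever near (337,258) and the block near (224,285). I'll enlarge both views.

```bash
cat > h.py <<'E'
import numpy as np, cv2
from station import get_obs, camera
from scipy.spatial.transform import Rotation as Rot
def grab(n):
    o=get_obs(); c=camera(n); c['obs']=o
    if n=='wrist':
        T=np.eye(4); T[:3,:3]=Rot.from_euler('xyz',o['eef_rot']).as_matrix(); T[:3,3]=o['ee_pos']
        W=T@np.array(c['tool_from_camera']); c['R']=W[:3,:3].T; c['t']=-W[:3,:3].T@W[:3,3]
    c['R']=np.array(c['R']);c['t']=np.array(c['t']);c['K']=np.array(c['intrinsics'])
    return c
def ray(c,uv):
    K=c['K'];d=np.array([(uv[0]-K[0,2])/K[0,0],(uv[1]-K[1,2])/K[1,1]]);s=d.copy()
    for _ in range(30): s=d/(1+c['k1']*(s@s))
    v=c['R'].T@np.array([s[0],s[1],1]); o=-c['R'].T@c['t']
    return o,v/np.linalg.norm(v)
def onz(c,uv,z):
    o,v=ray(c,uv); return o+v*(z-o[2])/v[2]
def proj(c,X):
    p=c['R']@np.array(X)+c['t']; s=p[:2]/p[2]; s=s*(1+c['k1']*(s@s))
    return s*np.array([c['K'][0,0],c['K'][1,1]])+c['K'][:2,2]
def tri(c1,u1,c2,u2):
    o1,v1=ray(c1,u1);o2,v2=ray(c2,u2)
    A=np.stack([v1,-v2],1);s=np.linalg.lstsq(A,o2-o1,rcond=None)[0]
    p,q=o1+s[0]*v1,o2+s[1]*v2
    return (p+q)/2,np.linalg.norm(p-q)
def save(c,name,box=None,f=1):
    im=c['pixels'][:,:,::-1]
    if box: im=im[box[1]:box[3],box[0]:box[2]]
    if f!=1: im=cv2.resize(im,None,fx=f,fy=f,interpolation=cv2.INTER_CUBIC)
    cv2.imwrite('pics/'+name,np.ascontiguousarray(im))
E
python3 - <<'E'
from h import *
c=grab('side'); save(c,'side1.png',(190,210,370,345),4.4)
c=grab('top'); save(c,'top1.png',(340,80,480,300),2.7) if 0 else save(c,'top1.png',(345,120,475,255),4.4)
E
```

```text
(no output)
```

View pics/side1.png

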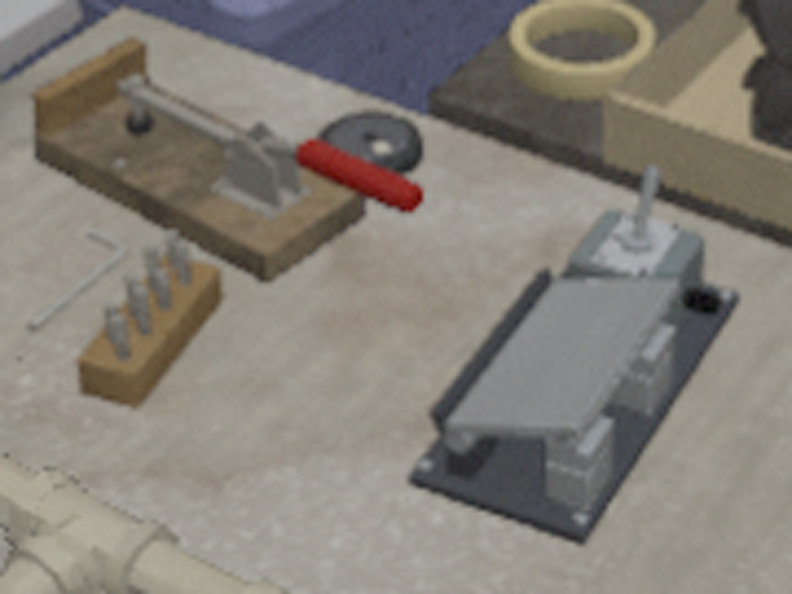

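View pics/top1.png

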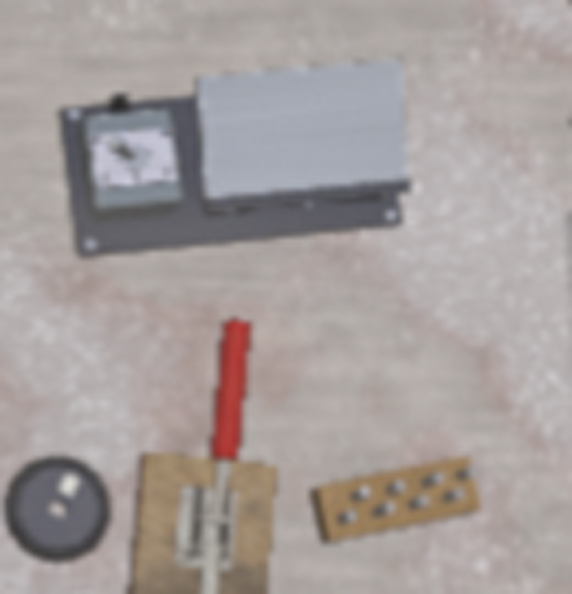

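```bash
python3 - <<'E'
from h import *
t=grab('top'); s=grab('side')
T=lambda x,y:(x/4.4+345,y/4.4+120)
S=lambda x,y:(x/4.4+190,y/4.4+210)
np.set_printoptions(precision=4,suppress=True)
print('base top corners z8 (+x+y),( -x+y),(-x-y)')
b=[onz(t,T(*p),.008) for p in [(63,108),(80,255),(402,224)]]; print(np.array(b))
print('side (-x-y),(+x-y),(+x+y)'); b2=[onz(s,S(*p),.008) for p in [(411,480),(584,541),(738,290)]]; print(np.array(b2))
print('rest top edge corners z=.046+.076*sin20=',.046+.076*np.sin(np.radians(20)))
zt=.072
print(np.array([onz(t,T(*p),zt) for p in [(197,77),(402,61)]]),np.array([onz(s,S(*p),zt) for p in [(680,280),(577,433)]]))
print('lever tip tri',tri(t,T(122,152),s,S(651,170)))
print('block top wood z26 top:',np.array([onz(t,T(*p),.026) for p in [(312,489),(468,459),(480,510),(328,542)]]))
print('block top wood z26 side:',np.array([onz(s,S(*p),.026) for p in [(80,362),(136,380),(221,268)]]))
print('block bottom side:',np.array([onz(s,S(*p),0) for p in [(82,392),(137,405),(218,294)]]))
print('hexkey side',np.array([onz(s,S(*p),.005) for p in [(32,326),(124,253),(88,235)]]))
print('red handle tips', tri(t,T(237,322),s,S(415,195)))
print('wheel',onz(t,T(57,508),.017),'jig corner',onz(t,T(275,465),.02), onz(t,T(143,453),.02))
E
```

```text
base top corners z8 (+x+y),( -x+y),(-x-y)
[[ 0.7043  0.0897  0.008 ]
 [ 0.6059  0.08    0.008 ]
 [ 0.6286 -0.1307  0.008 ]]
side (-x-y),(+x-y),(+x+y)
[[ 0.6366 -0.1313  0.008 ]
 [ 0.7332 -0.121   0.008 ]
 [ 0.7056  0.096   0.008 ]]
rest top edge corners z=.046+.076*sin20= 0.07199353089275082
[[ 0.7054  0.0127  0.072 ]
 [ 0.7178 -0.1171  0.072 ]] [[ 0.7101  0.0133  0.072 ]
 [ 0.7254 -0.1173  0.072 ]]
lever tip tri (array([0.656 , 0.0659, 0.0898]), np.float64(0.010676873128195957))
block top wood z26 top: [[ 0.4534 -0.0616  0.026 ]
 [ 0.4727 -0.1615  0.026 ]
 [ 0.4405 -0.1678  0.026 ]
 [ 0.4203 -0.0706  0.026 ]]
block top wood z26 side: [[ 0.449  -0.1679  0.026 ]
 [ 0.4834 -0.1629  0.026 ]
 [ 0.4608 -0.0644  0.026 ]]
block bottom side: [[ 0.4438 -0.1641  0.    ]
 [ 0.4755 -0.1561  0.    ]
 [ 0.4521 -0.0588  0.    ]]
hexkey side [[ 0.3875 -0.1417  0.005 ]
 [ 0.3865 -0.0634  0.005 ]
 [ 0.3573 -0.0617  0.005 ]]
red handle tips (array([ 0.5511, -0.0058,  0.0761]), np.float64(0.004229765484266741))
wheel [0.4416 0.0974 0.017 ] jig corner [ 0.4691 -0.0399  0.02  ] [0.4762 0.0433 0.02  ]
```

Request:
step_arm([
  [-30,-1,-15,0,0,0],
  [-42,-1,-20,0,0,0],
  [-45,-1,-22,0,0,0],
  [-45,-1,-22,0,0,0],
  [-45,-1,-22,0,0,0],
  [-45,-1,-22,0,0,0],
  [-45,-1,-22,0,0,0],
  [-45,-1,-22,0,0,0],
  [-45,-1,-22,0,0,0],
  [-45,-1,-22,0,0,0],
  [-45,-1,-22,0,0,0],
  [-45,-1,-22,0,0,0],
], gripper=0.2)

```text
time_s: 1.85
ee_pos: [0.598, -0.0534, 0.2175]
eef_rot: [-1.571, 0.0, -2.719]
force: [0.6, -0.2, -0.4]
grip_width: 0.0562
```

Request:
step_arm([
  [-35,-1,-16,0,0,0],
  [-26,-1,-15,0,0,0],
  [0,0,0,0,9,0],
  [0,0,0,0,9,0],
  [0,0,0,0,0,0],
  [0,0,0,0,0,0],
])

```text
time_s: 2.6
ee_pos: [0.64, -0.0016, 0.2194]
eef_rot: [-1.571, -0.0, -3.03]
force: [-0.2, -0.0, -0.9]
grip_width: 0.0563
```

```bash
python3 - <<'E'
from h import *
c=grab('wrist'); print(c['obs']['ee_pos'],np.degrees(c['obs']['eef_rot']),c['obs']['grip_width']); save(c,'w1.png')
import pickle; pickle.dump(c,open('w1.pkl','wb'))
E
```

```text
[ 0.63996179 -0.00160893  0.21941035] [-9.00017914e+01 -4.51975614e-03 -1.73584060e+02] 0.05625097978663309
```

View pics/w1.png

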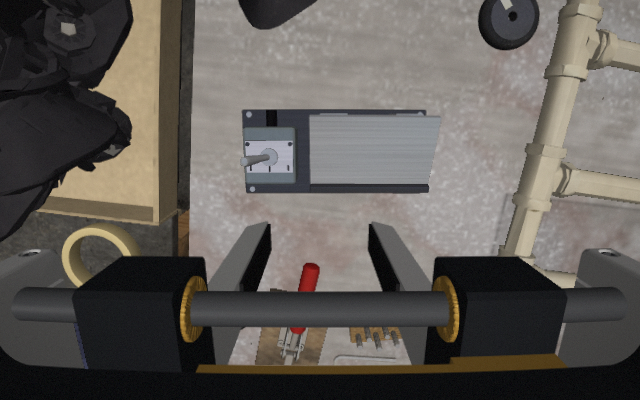

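```bash
python3 - <<'E'
from h import *
import pickle
c=pickle.load(open('w1.pkl','rb')); save(c,'w1z.png',(235,100,450,200),3.7)
E
```

```text
(no output)
```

View pics/w1z.png

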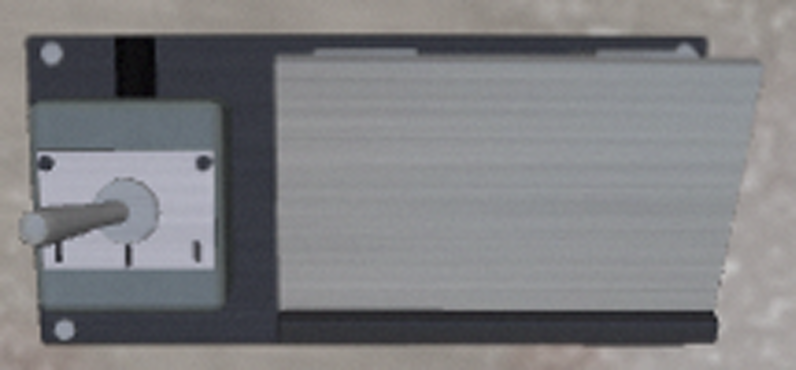

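```bash
python3 - <<'E'
from h import *
import pickle
np.set_printoptions(precision=4,suppress=True)
c=pickle.load(open('w1.pkl','rb'))
P=lambda x,y:((x+.5)/3.7-.5+235,(y+.5)/3.7-.5+100)
print('base',np.array([onz(c,P(*p),.008) for p in [(28,37),(42,343),(707,38)]]))
print('box',np.array([onz(c,P(*p),.050) for p in [(32,101),(220,101),(223,307),(38,307)]]))
print('pivot',onz(c,P(128,212),.05))
print('plate top',np.array([onz(c,P(*p),.072) for p in [(277,57),(761,63)]]))
zl=.046+.007*np.cos(.349); print('ledge inner top',np.array([onz(c,P(*p),zl) for p in [(279,310),(716,311)]]))
print('ledge outer top',np.array([onz(c,P(*p),zl-.008*np.sin(.349)) for p in [(279,340),(716,344)]]))
print('tip',onz(c,P(36,229),.0893))
E
```

```text
base [[ 0.7052  0.0957  0.008 ]
 [ 0.6074  0.0852  0.008 ]
 [ 0.7288 -0.1159  0.008 ]]
box [[0.688  0.0839 0.05  ]
 [0.6937 0.031  0.05  ]
 [0.6349 0.0245 0.05  ]
 [0.6289 0.0785 0.05  ]]
pivot [0.6596 0.0544 0.05  ]
plate top [[ 0.7076  0.0156  0.072 ]
 [ 0.7208 -0.1114  0.072 ]]
ledge inner top [[ 0.6364  0.0081  0.0526]
 [ 0.6503 -0.1187  0.0526]]
ledge outer top [[ 0.6268  0.0072  0.0498]
 [ 0.64   -0.1216  0.0498]]
tip [0.6581 0.0721 0.0893]
```

The wrist view gives a station yaw of about 6.2° and measures the base at 98 x 213 mm against 100 x 215 given. The pivot is near (0.660, 0.0545) and the rest origin near (0.6445, -0.0555). I'll lower the fingers to straddle the lever.

Request:
step_arm([
  [-13,0,-27,0,0,0],
  [-13,0,-27,0,0,0],
  [0,30,0,0,0,0],
  [0,40,0,0,0,0],
  [0,30,0,0,0,0],
  [0,20,0,0,0,0],
  [0,15,0,0,0,0],
  [0,6,0,0,0,0],
  [0,0,0,0,0,0],
  [0,0,0,0,0,0],
], gripper=0.4, squeeze=10)

```text
time_s: 3.9
ee_pos: [0.6604, 0.055, 0.0794]
eef_rot: [-1.571, 0.001, -3.033]
force: [-0.6, 0.7, 0.9]
grip_width: 0.066
```

```bash
python3 - <<'E'
from h import *
c=grab('wrist'); print(c['obs']['ee_pos'],np.degrees(c['obs']['eef_rot']),c['obs']['grip_width'],c['obs']['force']); save(c,'w2.png')
c=grab('side'); save(c,'s2.png',(260,210,400,345),4.4)
E
```

```text
[0.6603932  0.05497403 0.07940153] [-8.99948909e+01  7.96627789e-02 -1.73767763e+02] 0.06597563336919392 [-0.55450713  0.69000896  0.88449483]
```

View pics/w2.png

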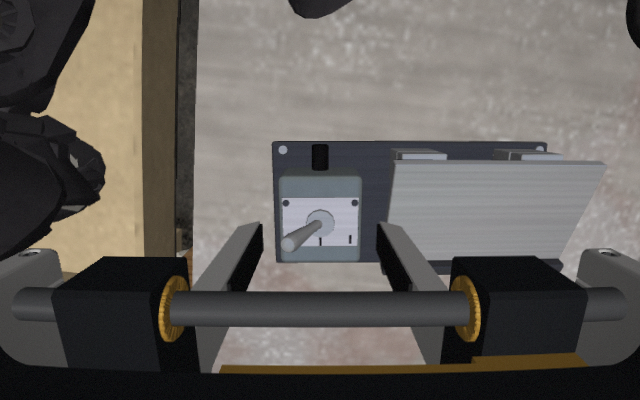

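View pics/s2.png

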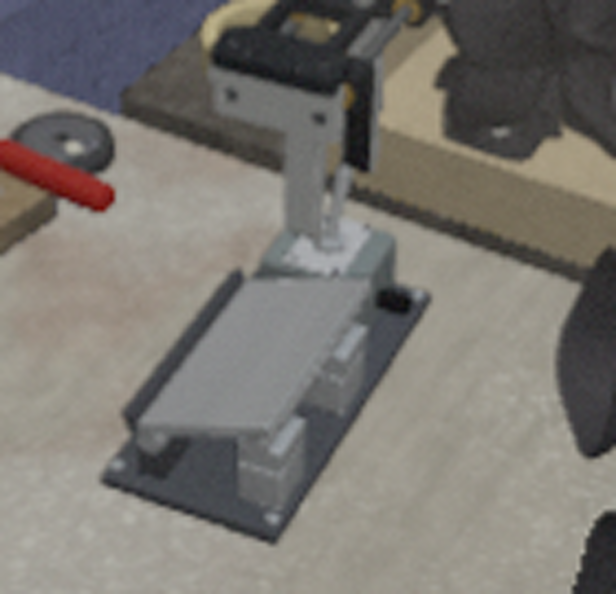

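The lever's end, at (290,243), sits between the fingertips at (255,235) and (385,235). The pivot at (321,222) is on their centre line. I'll close partly to bring the lever upright.

Request:
step_arm([
  [0,3,0,0,0,0],
  [0,0,0,0,0,0],
  [0,0,0,0,0,0],
  [0,0,0,0,0,0],
  [0,0,0,0,0,0],
  [0,0,0,0,0,0],
  [0,0,0,0,0,0],
  [0,0,0,0,0,0],
], gripper=-0.72)

```text
time_s: 5.0
ee_pos: [0.66, 0.0548, 0.0753]
eef_rot: [-1.571, -0.0, -3.033]
force: [0.4, 0.8, 0.1]
grip_width: 0.0132
```

```bash
python3 - <<'E'
from h import *
c=grab('wrist'); print(c['obs']['ee_pos'],c['obs']['grip_width'],c['obs']['force']); save(c,'w3.png',(200,120,440,300),3.3)
E
```

```text
[0.65995913 0.05480944 0.07533979] 0.013239024796243924 [0.35394687 0.78023689 0.05147852]
```

View pics/w3.png

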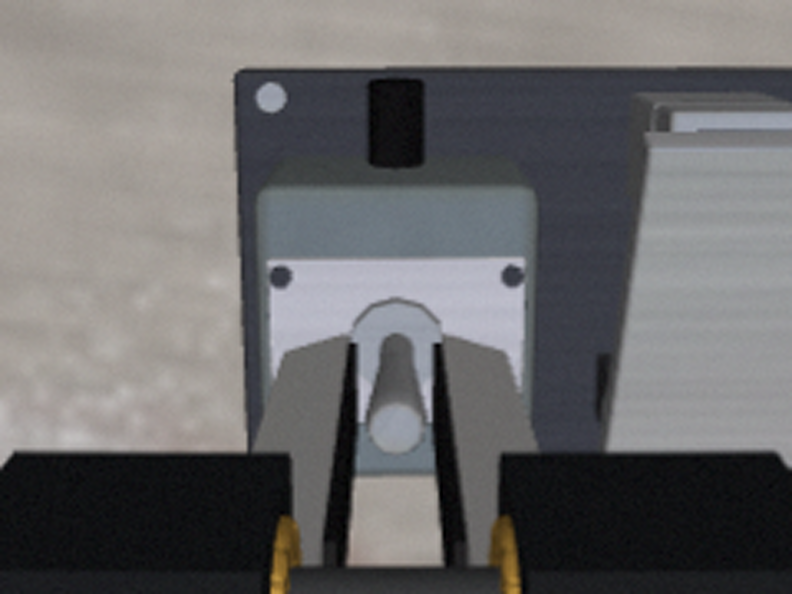

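The lever stands upright between the fingers. I'll open, rise, and go look at the block.

Request:
step_arm([
  [0,0,0,0,0,0],
  [0,0,0,0,0,0],
  [0,0,0,0,0,0],
  [0,-20,0,0,0,0],
  [0,-50,0,0,0,0],
  [0,-50,0,0,0,0],
  [38,-10,24,0,0,0],
  [38,0,24,0,0,0],
  [38,0,24,0,0,0],
  [38,0,24,0,0,0],
  [38,0,25,0,0,0],
  [38,0,25,0,0,0],
], gripper=0.3)

```text
time_s: 6.55
ee_pos: [0.4481, -0.1157, 0.207]
eef_rot: [-1.57, 0.002, -3.033]
force: [0.4, -0.0, -0.5]
grip_width: 0.0609
```

Request:
step_arm([
  [0,0,0,0,-9.5,0],
  [0,0,0,0,-9.5,0],
  [0,0,0,0,-9.5,0],
  [0,0,0,0,-9.5,0],
  [0,0,0,0,-9.5,0],
  [0,0,0,0,-9.5,0],
  [0,0,0,0,-9.5,0],
  [0,0,0,0,-9.5,0],
  [0,0,0,0,-9.5,0],
  [0,0,0,0,-9.5,0],
  [0,0,0,0,0,0],
  [0,0,0,0,0,0],
])

```text
time_s: 8.05
ee_pos: [0.4492, -0.1149, 0.2061]
eef_rot: [-1.57, -0.0, -1.379]
force: [-0.6, 0.0, -0.3]
grip_width: 0.0609
```

```bash
python3 - <<'E'
from h import *
import pickle
c=grab('wrist'); print(c['obs']['ee_pos'],np.degrees(c['obs']['eef_rot']),c['obs']['grip_width'],c['obs']['qpos'],c['obs']['force']); save(c,'w4.png')
pickle.dump(c,open('w4.pkl','wb'))
c=grab('side'); save(c,'s4.png',(190,210,370,345),4.4)
E
```

```text
[ 0.44922835 -0.11491437  0.20610939] [-8.99562250e+01 -2.54879711e-02 -7.89892213e+01] 0.06085529968877341 [-3.29444427e-01  1.05216832e-01  1.75355215e+00 -5.20809576e-06
  1.28193959e+00 -5.21617458e-01] [-0.60000753  0.01604038 -0.33589022]
```

View pics/w4.png

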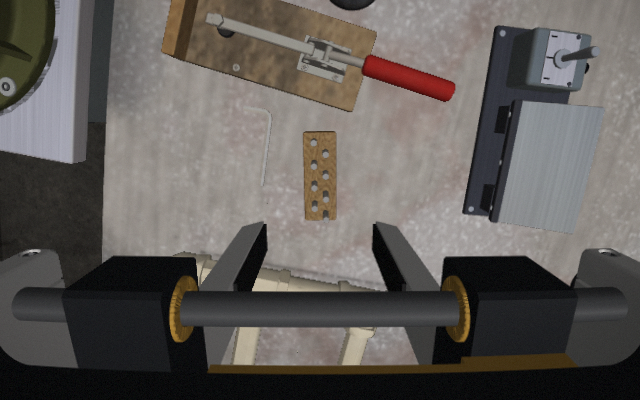

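View pics/s4.png

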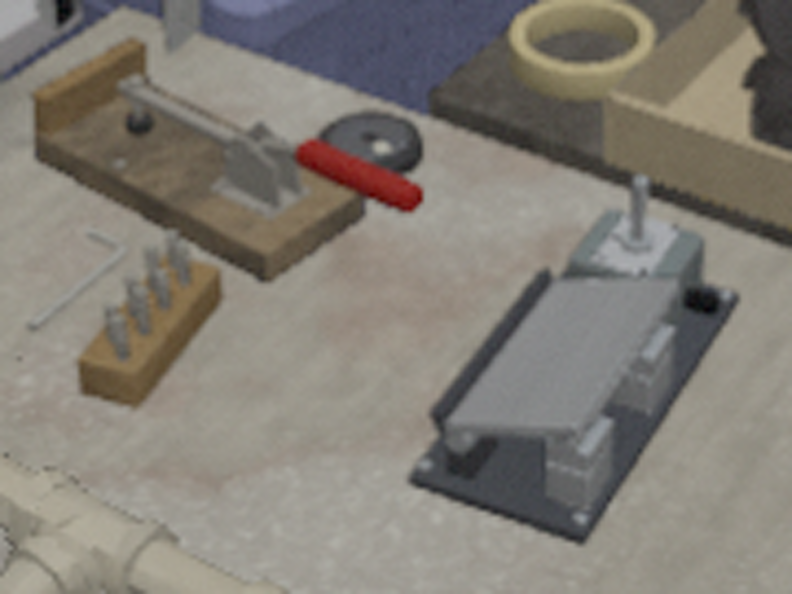

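The lever now looks upright: in the side crop its tip at (640,182) stands over the pivot at (638,240). The wrist view has the block at columns 304–337, rows 131–220, and the hex key left of it at (265,150). I'll measure the block with a mask.

```bash
python3 - <<'E'
from h import *
import pickle
np.set_printoptions(precision=4,suppress=True)
c=pickle.load(open('w4.pkl','rb'))
hsv=cv2.cvtColor(c['pixels'],cv2.COLOR_RGB2HSV)
print(hsv[200,308],hsv[180,280],hsv[145,332])
m=((hsv[...,1]>90)&(hsv[...,0]<25)).astype(np.uint8); m[:120]=0;m[230:]=0;m[:,:290]=0;m[:,360:]=0
m=cv2.morphologyEx(m,cv2.MORPH_CLOSE,np.ones((9,9)))
cs,_=cv2.findContours(m,cv2.RETR_EXTERNAL,cv2.CHAIN_APPROX_NONE); k=max(cs,key=cv2.contourArea)
r=cv2.minAreaRect(k); bp=cv2.boxPoints(r); print(r,bp)
W=np.array([onz(c,p,.026) for p in bp]); print(W, W.mean(0)); 
print([np.linalg.norm(W[i]-W[(i+1)%4]) for i in range(4)])
im=c['pixels'][:,:,::-1].copy(); cv2.drawContours(im,[k],-1,(0,255,0),1)
im=im[120:235,270:370]; cv2.imwrite('pics/w4m.png',cv2.resize(im,None,fx=5,fy=5,interpolation=cv2.INTER_CUBIC))
# hex key
E
```

```text
[ 16 124 128] [ 12  21 155] [ 17 112 132]
((319.0, 175.0), (88.0, 32.0), 90.0) [[303. 131.]
 [335. 131.]
 [335. 219.]
 [303. 219.]]
[[ 0.4226 -0.0669  0.026 ]
 [ 0.4564 -0.0604  0.026 ]
 [ 0.4764 -0.1576  0.026 ]
 [ 0.4404 -0.1645  0.026 ]] [ 0.4489 -0.1123  0.026 ]
[np.float64(0.03446102128635308), np.float64(0.09919895282534115), np.float64(0.03666937101642851), np.float64(0.09918572233042447)]
```

View pics/w4m.png

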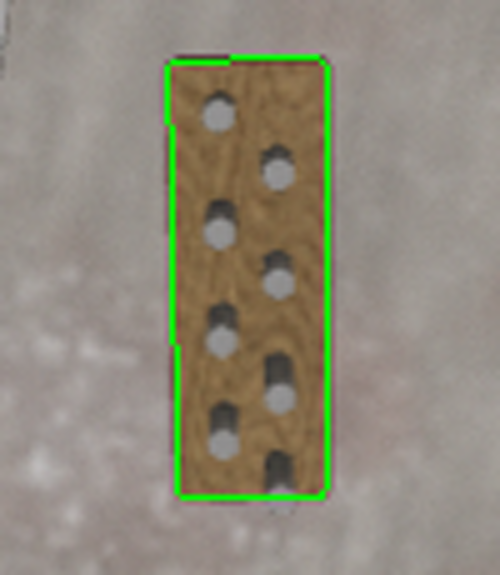

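Block top: centre (0.449, -0.112), sides about 36 x 99 mm, which matches 36 x 100. Its yaw is 11°, in line with the tool. I'll descend to 10.5 mm.

Request:
step_arm([
  [-2,20,0,0,0,0],
  [0,40,0,0,0,0],
  [0,40,0,0,0,0],
  [0,35,0,0,0,0],
  [0,25,0,0,0,0],
  [0,18,0,0,0,0],
  [0,12,0,0,0,0],
  [0,5,0,0,0,0],
  [0,0,0,0,0,0],
  [0,0,0,0,0,0],
], gripper=0.15)

```text
time_s: 9.4
ee_pos: [0.4491, -0.1131, 0.011]
eef_rot: [-1.57, -0.0, -1.375]
force: [-0.3, 0.8, -0.1]
grip_width: 0.0539
```

```bash
python3 - <<'E'
from h import *
c=grab('wrist'); print(c['obs']['ee_pos'],np.degrees(c['obs']['eef_rot']),c['obs']['grip_width'],c['obs']['force']); save(c,'w5.png')
c=grab('side'); save(c,'s5.png',(170,210,320,330),4.8)
E
```

```text
[ 0.44910652 -0.11305316  0.01101314] [-8.99515362e+01 -2.79154185e-02 -7.87848620e+01] 0.05394466572995927 [-0.26029995  0.82076703 -0.06893344]
```

View pics/w5.png

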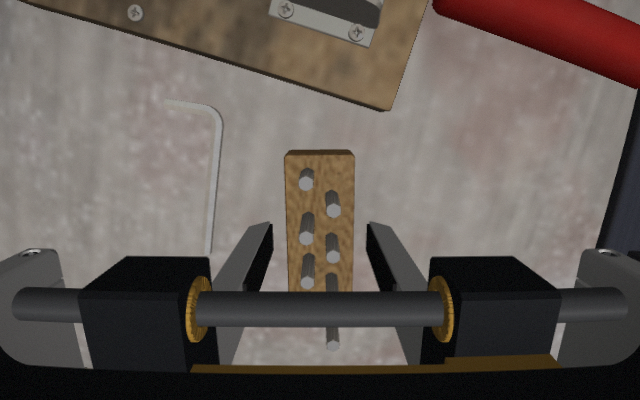

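View pics/s5.png

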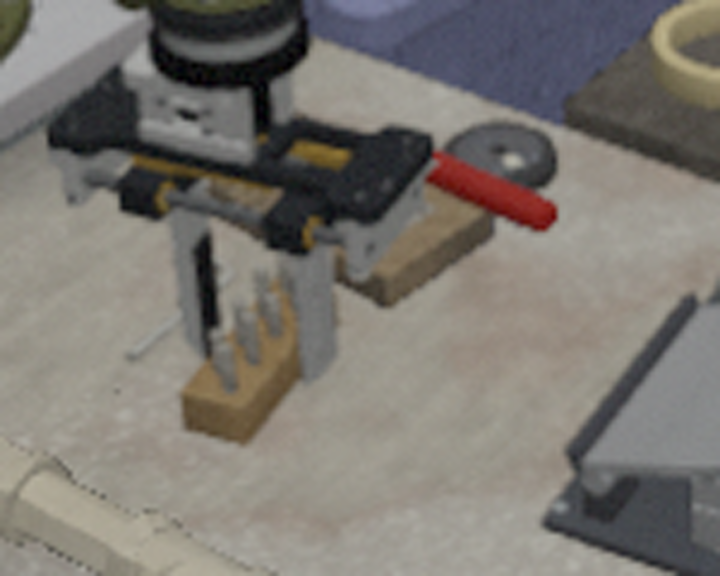

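The fingers straddle the wood, whose edges are at columns 285 and 355, centred on 320. Closing.

Request:
step_arm([
  [0,0,0,0,0,0],
  [0,0,0,0,0,0],
  [0,0,0,0,0,0],
  [0,0,0,0,0,0],
  [0,0,0,0,0,0],
  [0,-8,0,0,0,0],
  [0,-20,0,0,0,0],
  [0,-35,0,0,0,0],
  [0,-40,0,0,0,0],
  [0,-40,0,0,0,0],
  [0,-20,0,0,0,0],
  [0,0,0,0,0,0],
], gripper=-1, squeeze=30)

```text
time_s: 11.0
ee_pos: [0.4492, -0.1131, 0.1747]
eef_rot: [-1.568, -0.001, -1.375]
force: [0.5, -0.2, -1.7]
grip_width: 0.0358
```

```bash
python3 - <<'E'
from h import *
c=grab('wrist'); print(c['obs']['ee_pos'],np.degrees(c['obs']['eef_rot']),c['obs']['grip_width'],c['obs']['force']); save(c,'w6.png')
c=grab('side'); save(c,'s6.png',(150,170,370,335),3.6)
E
```

```text
[ 0.44916989 -0.11305342  0.1746899 ] [-8.98679960e+01 -7.35008882e-02 -7.87743944e+01] 0.035797499323959855 [ 0.51692933 -0.18122457 -1.74447563]
```

View pics/w6.png

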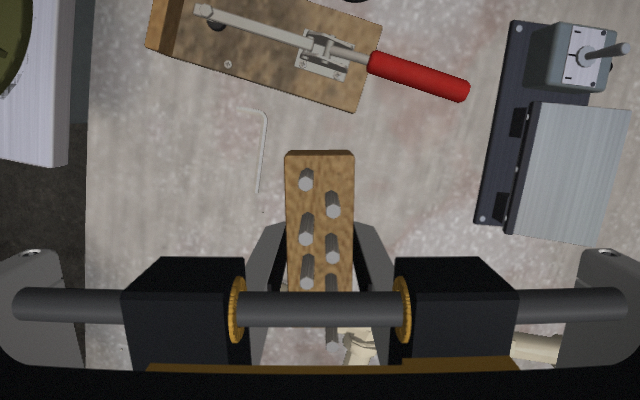

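View pics/s6.png

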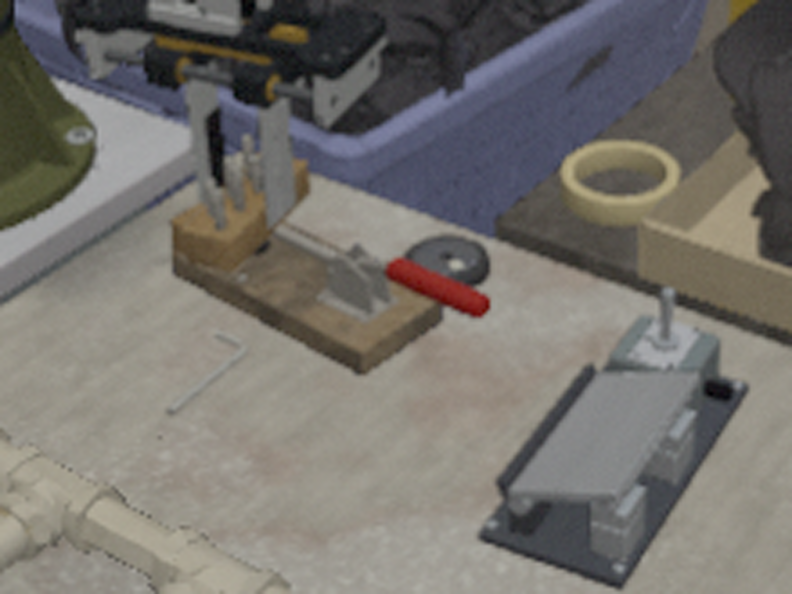

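The block is held at 35.8 mm width, level and unmoved in the grip. Next I'll work out the shift and turn to hover over the plate.

```bash
cat >> h.py <<'E'
def rest(ox=.6445,oy=-.0555,oz=.046,yaw=6.2):
    R=Rot.from_euler('z',yaw,degrees=True).as_matrix()@Rot.from_euler('y',-20,degrees=True).as_matrix()
    return R,np.array([ox,oy,oz])
def goal(p):
    R,o=rest(); return np.stack([-R[:,1],-R[:,2],R[:,0]],1), o+R@np.array(p)
def rel(p):
    s=get_obs(); Rt=Rot.from_euler('xyz',s['eef_rot']).as_matrix(); G,g=goal(p)
    print('shift in current tool axes mm',np.round(Rt.T@(g-s['ee_pos'])*1000,1),'goal',np.round(g,4))
    print('rotvec deg',np.round(Rot.from_matrix(Rt.T@G).as_rotvec(degrees=True),2))
    print('TCP in rest mm',np.round(rest()[0].T@(s['ee_pos']-rest()[1])*1000,1), s['grip_width'], s['force'])
E
python3 -c "
from h import *
rel((.021,0,.060))"
```

```text
shift in current tool axes mm [-18.1  63.  202.8] goal [ 0.6437 -0.0556  0.1096]
rotvec deg [20.03  4.97 -0.9 ]
TCP in rest mm [-145.7  -35.8  187.9] 0.0358292506410952 [ 0.53840365  0.7593886  -1.24460139]
```

Request:
step_arm([
  [-1,0,15,0,0,0],
  [-3,0,30,0,0,0],
  [-4,0,40,0,0,0],
  [-4,0,45,0,0,0],
  [-4,0,40,0,0,0],
  [-2,15,23,0,0,0],
  [0,15,10,5,1.2,-0.2],
  [0,0,0,5,1.2,-0.2],
  [0,0,0,5,1.3,-0.3],
  [0,0,0,5,1.3,-0.2],
  [0,0,0,0,0,0],
  [0,0,0,0,0,0],
])

```text
time_s: 12.6
ee_pos: [0.6448, -0.0555, 0.1431]
eef_rot: [-1.224, 0.0, -1.462]
force: [0.3, 0.7, -1.1]
grip_width: 0.0356
```

```bash
python3 - <<'E'
from h import *
import pickle
rel((.021,0,.060))
c=grab('wrist'); save(c,'w7.png'); pickle.dump(c,open('w7.pkl','wb'))
c=grab('side'); save(c,'s7.png',(230,150,400,345),3)
E
```

```text
shift in current tool axes mm [ -0.1  31.2 -12.4] goal [ 0.6437 -0.0556  0.1096]
rotvec deg [ 0.11  0.   -0.01]
TCP in rest mm [33.5 -0.1 91.1] 0.03561168394505962 [ 0.34307935  0.6562868  -1.10310957]
```

View pics/w7.png

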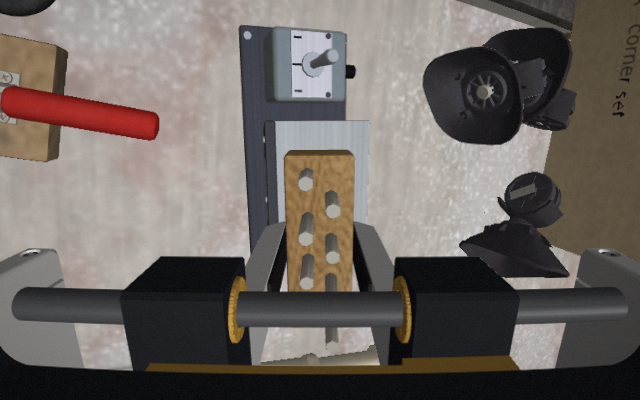

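View pics/s7.png

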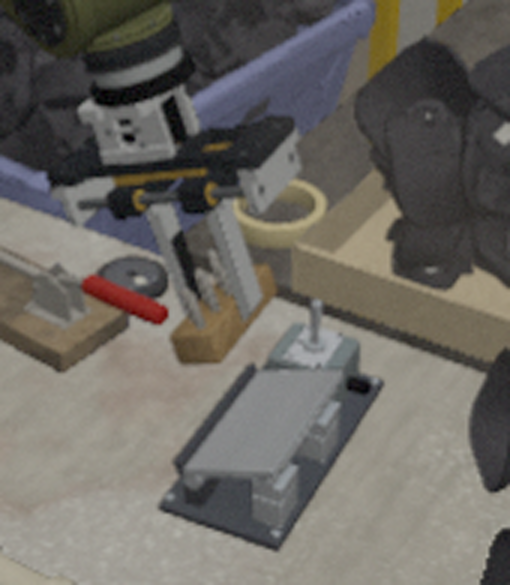

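```bash
python3 - <<'E'
from h import *
import pickle
c=pickle.load(open('w7.pkl','rb')); save(c,'w7z.png',(230,20,400,250),2.6)
E
```

```text
(no output)
```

View pics/w7z.png

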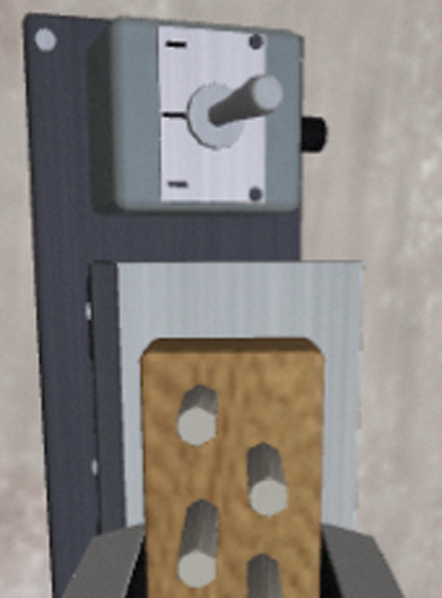

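```bash
python3 - <<'E'
from h import *
import pickle
np.set_printoptions(precision=1,suppress=True)
c=pickle.load(open('w7.pkl','rb')); R,o=rest()
P=lambda x,y:((x+.5)/2.6-.5+230,(y+.5)/2.6-.5+20)
def onr(p,z):
    a,v=ray(c,P(*p)); a=R.T@(a-o); v=R.T@v; return (a+v*(z-a[2])/v[2])*1000
print('ledge outer',onr((92,262),.007),onr((106,525),.007))
print('ledge inner',onr((117,262),.007),onr((128,525),.007))
print('plate far',onr((362,262),0),onr((356,520),0))
tip=onz(c,P(266,92),.093); piv=onz(c,P(215,113),.05); print(tip*1000,piv*1000)
E
```

```text
ledge outer [-8.8 64.6  7. ] [ -7.5 -18.7   7. ]
ledge inner [-1.2 64.5  7. ] [ -0.3 -18.7   7. ]
plate far [73.7 64.4  0. ] [ 74.5 -19.3   0. ]
[660.7  55.2  93. ] [661.2  56.1  50. ]
```

The ledge edge measures about 0.7 mm from where I have it, the plate end is at y = 64.5 mm (65 expected), and the yaw differs by about 0.5°. The lever tip is over the pivot within 1 mm. I'll lower, stopping above the plate first.

Request:
step_arm([
  [0,16,-6,0,-0.5,0],
  [0,16,-6,0,0,0],
  [0,16,0,0,0,0],
  [0,14,0,0,0,0],
  [0,7,0,0,0,0],
  [0,3,0,0,0,0],
  [0,0,0,0,0,0],
  [0,0,0,0,0,0],
])

```text
time_s: 13.7
ee_pos: [0.6578, -0.0544, 0.0722]
eef_rot: [-1.221, -0.003, -1.455]
force: [0.1, -0.3, -1.6]
grip_width: 0.0357
```

```bash
python3 - <<'E'
from h import *
rel((.021,0,.013))
c=grab('side'); save(c,'s8.png',(260,200,380,345),4)
E
```

```text
shift in current tool axes mm [-0.4  7.1 -0.6] goal [ 0.6597 -0.0538  0.0654]
rotvec deg [-0.06  0.48  0.02]
TCP in rest mm [21.6 -0.3 20.1] 0.03572619103663102 [ 0.07945472 -0.27660887 -1.63390456]
```

View pics/s8.png

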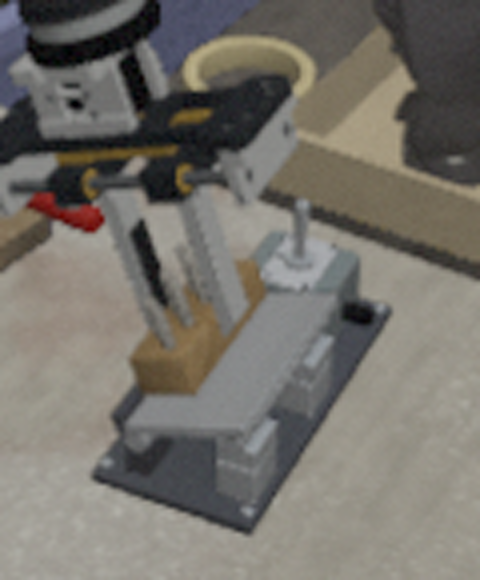

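The side view shows the block parallel to the plate and hovering about 9 mm above it. Lowering gently until the force shows contact.

Request:
step_arm([
  [0,3,0,0,0,0],
  [0,3,0,0,0,0],
  [0,1,0,0,0,0],
  [0,0,0,0,0,0],
  [0,0,0,0,0,0],
])

```text
time_s: 14.38
ee_pos: [0.6601, -0.0541, 0.0652]
eef_rot: [-1.221, -0.003, -1.455]
force: [0.7, 0.2, -0.2]
grip_width: 0.0358
```

Request:
step_arm([
  [0,0.7,0,0,0,0],
  [0,0,0,0,0,0],
])

```text
time_s: 14.62
ee_pos: [0.6603, -0.0541, 0.0644]
eef_rot: [-1.222, -0.003, -1.455]
force: [0.3, 0.1, -1.4]
grip_width: 0.0357
```

```bash
python3 - <<'E'
from h import *
rel((.021,0,.011))
c=grab('side'); save(c,'s9.png',(260,200,380,345),4)
E
```

```text
shift in current tool axes mm [-0.3  0.9 -0.2] goal [ 0.6604 -0.0538  0.0635]
rotvec deg [-0.01  0.47  0.01]
TCP in rest mm [21.2 -0.3 11.9] 0.03567974201220269 [ 0.25443108  0.11316286 -1.38132367]
```

View pics/s9.png

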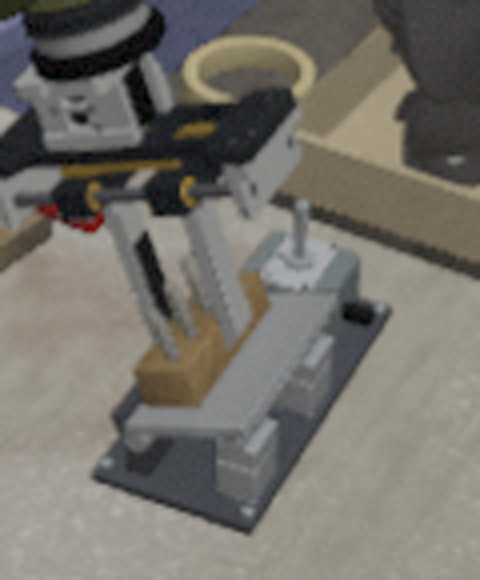

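Not in contact yet, so I'll go on in sub-millimetre steps.

Request:
step_arm([
  [0,0.7,0,0,0,0],
  [0,0,0,0,0,0],
])

```text
time_s: 14.92
ee_pos: [0.6607, -0.0541, 0.064]
eef_rot: [-1.221, -0.003, -1.455]
force: [-1.4, -0.1, 1.6]
grip_width: 0.0358
```

Request:
step_arm([
  [0,0.7,0,0,0,0],
  [0,0,0,0,0,0],
])

```text
time_s: 15.18
ee_pos: [0.6611, -0.0542, 0.0642]
eef_rot: [-1.22, -0.003, -1.455]
force: [-5.9, 0.5, 9.5]
grip_width: 0.0358
```

It's in contact: about 11 N along the plate normal. I'll ease off slightly and release.

Request:
step_arm([
  [0,-0.7,0,0,0,0],
  [0,0,0,0,0,0],
])

```text
time_s: 15.42
ee_pos: [0.6606, -0.0541, 0.064]
eef_rot: [-1.221, -0.003, -1.455]
force: [-2.4, 0.1, 4.5]
grip_width: 0.0357
```

Request:
step_arm([
  [0,0,0,0,0,0],
  [0,0,0,0,0,0],
  [0,0,0,0,0,0],
  [0,0,0,0,0,0],
  [0,0,0,0,0,0],
  [0,0,0,0,0,0],
], gripper=0.1)

```text
time_s: 16.18
ee_pos: [0.6605, -0.0541, 0.0638]
eef_rot: [-1.222, -0.003, -1.455]
force: [-0.6, -0.2, -0.1]
grip_width: 0.0516
```

```bash
python3 - <<'E'
from h import *
rel((.021,0,.011))
c=grab('wrist'); save(c,'w10.png')
c=grab('side'); save(c,'s10.png',(260,200,380,345),4)
E
```

```text
shift in current tool axes mm [-0.3  0.2 -0.2] goal [ 0.6604 -0.0538  0.0635]
rotvec deg [-0.01  0.47  0.01]
TCP in rest mm [21.2 -0.3 11.2] 0.05158366162364212 [-0.62246119 -0.24520039 -0.06687572]
```

View pics/w10.png

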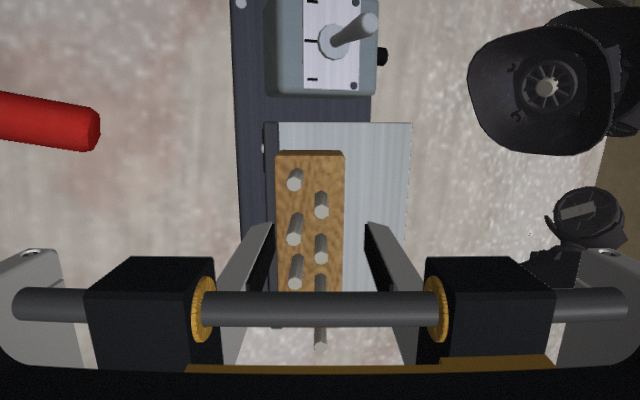

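View pics/s10.png

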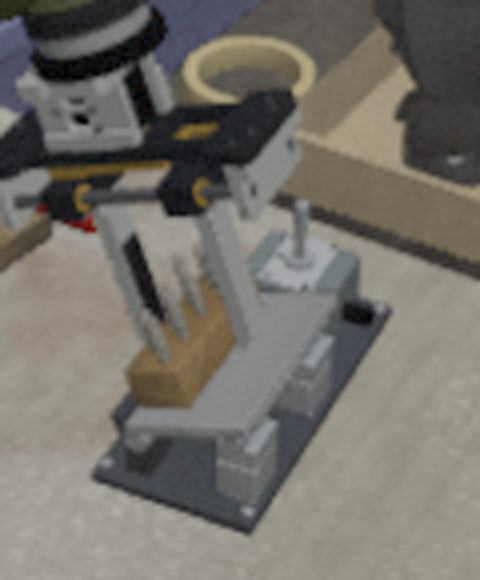

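After release the block slid down against the ledge (its low edge is at column 275 in the wrist view). I'll retract along the fingers.

Request:
step_arm([
  [0,-10,0,0,0,0],
  [0,-20,0,0,0,0],
  [0,-30,0,0,0,0],
  [0,-35,0,0,0,0],
  [0,-35,0,0,0,0],
  [0,-20,0,0,0,0],
  [0,0,0,0,0,0],
  [0,0,0,0,0,0],
])

```text
time_s: 17.27
ee_pos: [0.6093, -0.0595, 0.2034]
eef_rot: [-1.223, -0.002, -1.455]
force: [-0.1, 0.9, -0.6]
grip_width: 0.0514
```

```bash
python3 - <<'E'
from h import *
import pickle
rel((.021,0,.011))
c=grab('wrist'); save(c,'w11.png'); save(c,'w11z.png',(230,40,430,250),2.8);pickle.dump(c,open('w11.pkl','wb'))
c=grab('side'); save(c,'s11.png',(190,200,380,345),4)
c=grab('top'); save(c,'t11.png')
E
```

```text
shift in current tool axes mm [-1.00e-01  1.49e+02  7.00e-01] goal [ 0.6604 -0.0538  0.0635]
rotvec deg [ 0.08  0.46 -0.02]
TCP in rest mm [ 20.5  -0.2 160. ] 0.05137369527915131 [-0.05119321  0.88776213 -0.56381732]
```

View pics/w11z.png

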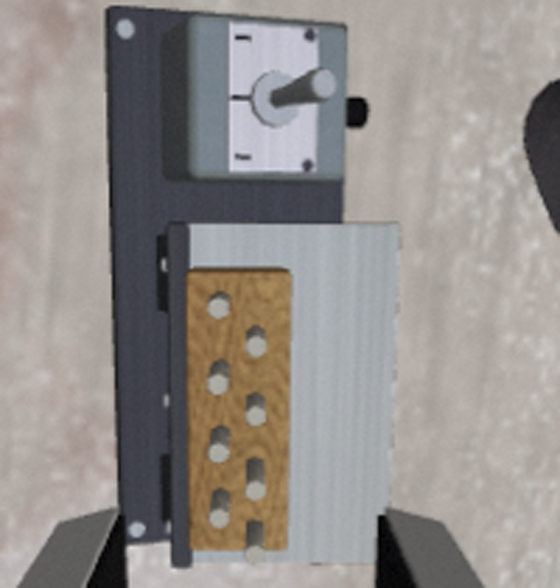

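View pics/s11.png

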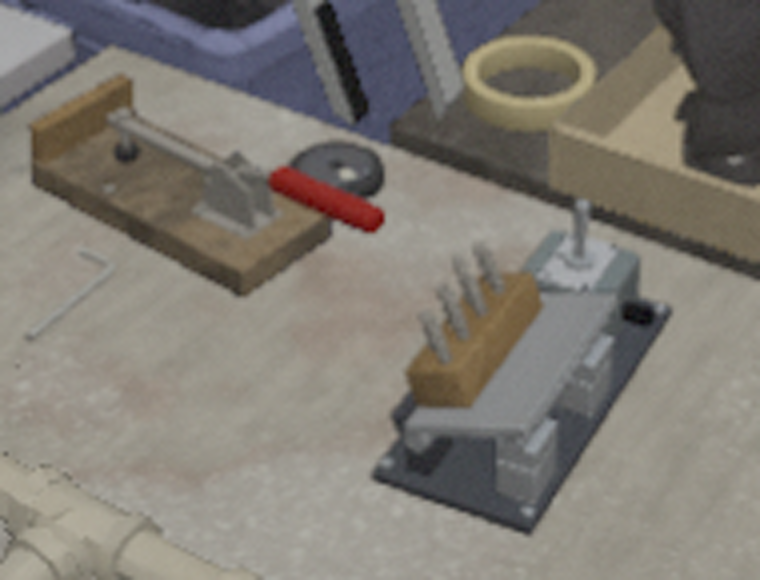

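The block is against the ledge, with plate showing at both ends, and the lever is upright. One numeric check before handing in.

```bash
python3 - <<'E'
from h import *
import pickle
np.set_printoptions(precision=1,suppress=True)
c=pickle.load(open('w11.pkl','rb')); R,o=rest(yaw=6.7)
P=lambda x,y:((x+.5)/2.8-.5+230,(y+.5)/2.8-.5+40)
def onr(p,z):
    a,v=ray(c,P(*p)); a=R.T@(a-o); v=R.T@v; return (a+v*(z-a[2])/v[2])*1000
print('block top',[onr(p,.026) for p in [(188,270),(291,270),(287,549),(189,549)]])
print('ledge inner',onr((188,224),.007),onr((191,565),.007),'plate',onr((400,224),0),onr((385,565),0))
print('tip',onz(c,P(322,83),.093)*1000,'piv',onz(c,P(274,98),.05)*1000)
E
```

```text
block top [array([-0.3, 49.3, 26. ]), array([34.3, 49.2, 26. ]), array([ 33.8, -50.3,  26. ]), array([ -1.7, -50.3,  26. ])]
ledge inner [-1.4 64.2  7. ] [ -2.4 -64.1   7. ] plate [74.6 64.1  0. ] [ 73.5 -67.    0. ]
tip [660.6  55.2  93. ] piv [661.2  55.4  50. ]
```

```bash
python3 -c "
from station import job
print(job.hand_in())"
```

```text
the job is handed in; nothing more can be done
None
```

I set the switch to centre, put the bit block on the sloping plate against the ledge, and handed the job in at about 17.5 s of the 48 s allowed. No verdict was reported.

**What I did**
- **Switch:** I closed the fingers partway around the lever so it came upright, then opened and moved off.
- **Block:** I gripped it across the 36 mm, tilted it 20°, and lowered it until the plate pushed back with about 11 N. I backed off slightly and let go, and it slid the last few millimetres to the ledge. Then I pulled the arm straight back along the fingers.

**Last checks (wrist camera)**
- **Block against the ledge:** its low edge lies within about 1 mm of the ledge, and the camera calibration is only good to about 2 mm.
- **Block position:** its middle is about 0.5 mm from the middle of the ledge, and it lies within about 1° of the ledge line. No end overhangs, and the bits are up.
- **Block flatness:** I judged this by eye in the side view only.
- **Switch:** the lever tip is over its pivot within about 1 mm, so it is upright.
- **Bystanders:** the hex key, wheel and tape roll look unmoved in the side view. I did not check the pliers and the PVC tee again, but the arm never worked near them.

**Disagreements**
- The side and top cameras disagreed by up to about 8 mm in x at the start, so I worked from the closer wrist views instead.
- The wrist views differed by 1–2 mm on where the ledge is and about 0.5° on its direction; I turned the tool by 0.5° to match.

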